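One clean pot onto the balance

ROBOT

A 6-joint arm with a two-finger parallel gripper is mounted at the origin on the work surface. World frame = base frame: x ahead of the robot, y to its left, z up, the work surface at z = 0. Lengths are in m, angles in rad, forces in N, time in s.
With the tool pointing down it reaches from about 0.35 to 0.975 m from the base axis. Payload 4.9 kg.
Tool frame: the origin (TCP) lies at the very end of the fingers, on their centre line; the grasp point (between the pads) lies 19 mm behind it (manip.hold_point_z is the distance from the TCP to the grasp point, in m); z points along the fingers, y is the direction in which the jaws open and shut (so a half turn about z gives the same grasp; the last joint's range is limited). The gripper opens to 85 mm and grips with 20 to 120 N. Pads are 22 mm wide; open, the fingers measure 114 mm over their backs; the gripper's body (76 mm by 85 mm) begins 54 mm behind the grasp point. The pads swing forward as they close: fully open they stand 13 mm farther back than shut.
Start: joints at [-1.428, 0.053, 1.613, -0, 1.476, -0.119], TCP at [0.162, -0.604, 0.205] pointing down, gripper open.
Joint ranges: [-3.01, 3.01], [-1.01, 2.22], [0.06, 2.58], [-1.02, 4.17], [0.09, 2.62], [-3.14, 3.14]. Speed limits (rad/s): [2.57, 2.57, 3.14, 3.14, 3.14, 3.14].

INTERFACE

Orientations are given as a unit quaternion [w, x, y, z].
In Python, from plant import monitor, grab_frame, camera_params, ticket, manip gives the robot as it stands.
- The arm moves only by the tool play_rows, never from a script. Its argument "commands" is a list of rows, each an object of numbers: "dx", "dy", "dz": the shift along the tool's x, y, z in cm; "rx", "ry", "rz": the turn, a rotation vector about the tool's x, y, z in rad; "claw": the closure, from 0 (fully open) to 1 (shut). In form: [{"dx": .., "dy": .., "dz": .., "rx": .., "ry": .., "rz": .., "claw": ..}, ...]. A call has 1 to 5 rows; each row is the pose to reach, as a shift and turn from the pose measured when the call began, along the tool's axes at that moment; what a row does not reach only later rows make up. A row lasts 1/10 s, in which the tool goes at most 50 mm and 8.59 degrees, less where a joint would pass 70% of its speed; a pose out of reach is approached as far as the arm can. A call with a gripper value outside its range is refused whole. The fingers move at their own pace and stop on an object; the grip force is fixed at half the most. Time passes only in rows, so rows that repeat a pose let the fingers close. It gives the time, the measured TCP pose, the force and the opening at its end, in the units of the state.
- monitor.state(): the state, without advancing time (a new reading comes with each control period).
- grab_frame(name): name is "scene" or "top"; returns the picture (420x560x3 uint8, blue, green, red); there is no depth.
- camera_params(name): a dict with "fx", "fy", "cx", "cy" (pixels), "rvec" (rotation vector, rad) and "tvec" (3), from world to camera coordinates, as OpenCV has them. Camera axes: x right, y down, z forward; pixel columns grow to the right and rows downward; lengths in m; the calibration is good to about 2 mm. A picture is of the moment at which its call begins. camera_params takes no time and is no camera call.
- ticket.job_done(): hands the job in, once; it reports no verdict.
The state is a dict: "time": time; "joint_pos": joint angles; "joint_vel": joint speeds; "joint_efforts": joint torques, N m; "tool_pos": TCP position; "tool_rot": TCP orientation; "contact_force": force on the tool from outside, world axes, zero at the start; "ft_torque": the same for the moment, N m; "gripper_width": opening from 0.0 (shut) to 1.0 (fully open).
Only numpy, scipy, OpenCV 4.12 (cv2) and the standard library are available. Lean on these libraries where they do the work, as an engineer would, in place of code of your own. Each camera call takes 0.05 s, during which the arm holds its last target.

TASK

Take just the top blue pot off the nested stack of blue pots, leaving the pots under it standing where they are, and set it down upright in the middle of the balance's round steel pan. Lower it onto the pan before letting go rather than dropping it, and leave the orange pots alone.

Things in the scene. Friction and masses are not known exactly. Their poses are not given: they have to be found in the camera images.
- blue_top: Top of a stack of three equal blue round pots, pale rims, open side up, 40 g. Foot: 40 mm diameter, 16 mm high, nested loosely in the pot below. Body above it: 54 mm outer diameter, 32 mm high, 3 mm wall, its shoulder resting on the rim below. 48 mm in all; upper 32 mm show. 16 mm of straight lift frees it. Origin: centre of the foot's underside, 64 mm above the table at first; z up to the rim.
- blue_next: Second pot of the blue stack, equal to the top one and directly under it, nested in the third, bottom one; it must stay. Its rim is 80 mm above the table, 32 mm below the top pot's rim: anything lower than that beside the stack grips or pushes this pot. Origin: centre of its foot's underside, 32 mm above the table; z up.
- orange_top: Upper pot of a separate stack of two bright orange, pale-rimmed pots of the same shape and size, at least 125 mm from the blue stack (centre to centre), its rim 80 mm above the table; not to be disturbed. Origin: centre of its foot's underside; z up.
- balance: Low off-white laboratory balance, fixed. Flat round rigid steel pan, 120 mm in diameter, top 70 mm above the table, the highest part of it. Housing 250 x 190 mm, 56 mm high, dark display strip at its front. Origin: on the table straight below the pan's centre (pan's top centre is 70 mm up z). x runs from display to back (housing from -165 to +85 mm), z up.

How it is judged:
On the way, in this order (a step that is already met when the one before it is completed fails the run):
1. the top blue pot is lifted clear out of the next one, which stays in its place (z of blue_top in the frame of blue_next above 0.052 m and distance of blue_next from where it was at the start of the episode below 0.015 m), for 0.1 s.
2. the gripper, still holding the pot, brings it down over the pan until its foot is less than 15 mm above the pan (contact force between the fingers and blue_top above 0.3 N and z of blue_top in the frame of balance between 0.064 and 0.085 m and horizontal distance between blue_top and balance below 0.035 m), for 0.05 s.
At the end, for the whole second after the job is handed in: The top blue pot stands upright (within about 10 degrees), foot down on the balance pan, its axis within 20 mm of the pan's centre, released and at rest; the second blue pot and the upper orange pot are within 15 mm of where they began, the second blue pot upright within about 8.5 degrees (horizontal distance between blue_top and balance below 0.02 m and z of blue_top in the frame of balance between 0.065 and 0.075 m and angle between blue_top's own z axis and vertical below 0.17 rad and linear speed of blue_top below 0.02 m/s and contact force between the fingers and blue_top below 0.1 N and distance of each of blue_next, orange_top from where it was at the start of the episode below 0.015 m and angle between blue_next's own z axis and vertical below 0.15 rad); the robot touches nothing.
It fails at once if the second blue pot comes up with the top one, more than 10 mm off its seat (height (world z) of blue_next above 0.042 m).
It fails at once if the second blue pot is pushed or knocked more than 25 mm from its place (distance of blue_next from where it was at the start of the episode above 0.025 m).
It fails at once if the upper orange pot is moved more than 25 mm (distance of orange_top from where it was at the start of the episode above 0.025 m).
It also fails if it takes over 35 s, if anything falls off the work surface, if the arm or the gripper's body presses on something with over 40 N, if the wrist force passes 120 N, or if a joint passes its speed limit or range.

## Working session

There is one attempt and no reset: what is moved stays moved. The work goes in short steps, Python scripts to look and compute and a tool call to move; the robot and the scene stay as the last step left them, time stands still between calls to the robot, and variables do not carry over. Pictures are saved under pics/ and viewed, and the job is handed in when it is done.

Besides the shell and the picture viewer there is one more tool, called after "Request:" as name([rows], argument=value, ...), one row to a line, values as JSON. play_rows: Moves the arm, as the interface text tells. Its arguments: {"type":"object","properties":{"commands":{"type":"array"}},"required":["commands"]}

```bash
mkdir -p pics; ls; python3 - <<'E'
from plant import monitor, grab_frame, camera_params, manip
import cv2
for n in("scene","top"):
    cv2.imwrite(f"pics/{n}0.png",grab_frame(n)); print(n,camera_params(n))
s=monitor.state()
for k,v in s.items(): print(k,v)
print(manip.hold_point_z)
E
```

```text
pics
scene {'fx': 389.52732426570634, 'fy': 389.52732426570634, 'cx': 279.65736120277154, 'cy': 201.50647042121057, 'rvec': array([ 1.47129919,  1.83767519, -0.95840114]), 'tvec': array([ 0.10542651, -0.21908994,  1.23689401])}
top {'fx': 392.10070206738885, 'fy': 392.10070206738885, 'cx': 276.8490450046509, 'cy': 216.56129413159402, 'rvec': array([ 2.02091076, -2.20345903,  0.23125907]), 'tvec': array([0.0434931 , 0.52966805, 0.70231657])}
time 0.1
joint_pos [-1.42797636e+00  5.33256080e-02  1.61415902e+00  9.78657374e-06
  1.47601934e+00 -1.19001141e-01]
joint_vel [ 0.00077577 -0.0013019  -0.00330415  0.00272132 -0.00047894  0.00159313]
joint_efforts [ 3.05070471e-04 -3.94904387e+01 -3.71362996e+01 -2.30748556e-04
  3.92031128e-03 -8.14605727e-06]
tool_pos [ 0.16168883 -0.60308195  0.20396307]
tool_rot [-9.55644342e-04  9.91443052e-01  1.30536436e-01 -6.51047502e-06]
contact_force [0.54156606 0.13063133 0.2468107 ]
ft_torque [-0.01778301  0.01124775 -0.01073694]
gripper_width 1.0002665482100068
0.0187
```

View pics/scene0.png

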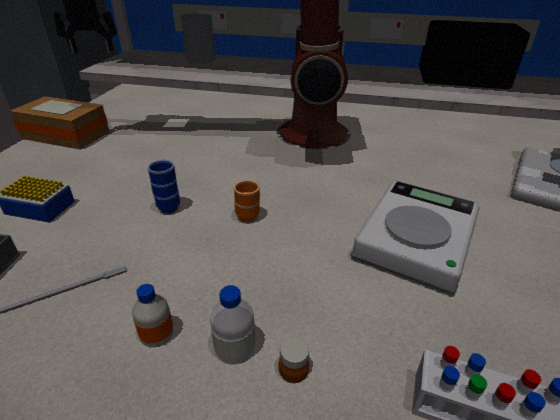

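View pics/top0.png

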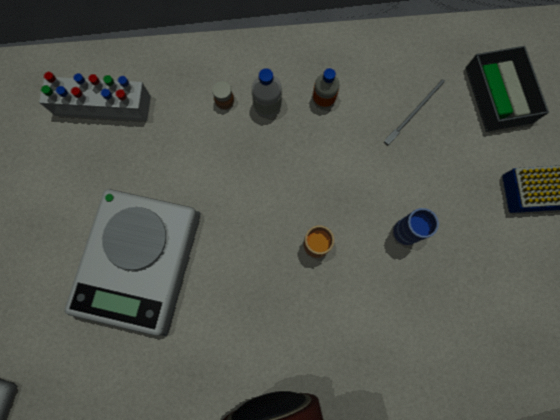

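The scene view shows the blue stack at about (164,187), the orange stack at (247,200) and the pan at (418,226). The top view shows the blue rim near (422,223), the orange rim near (319,240) and the pan near (134,238). Next I'll measure these.

```bash
cat > h.py <<'E'
import numpy as np, cv2
from plant import camera_params
def cam(n):
    p=camera_params(n); R,_=cv2.Rodrigues(np.array(p['rvec'])); K=np.array([[p['fx'],0,p['cx']],[0,p['fy'],p['cy']],[0,0,1]])
    return K,R,np.array(p['tvec']).reshape(3)
def ray(n,px,z):
    K,R,t=cam(n); px=np.atleast_2d(np.array(px,float))
    d=(np.linalg.inv(K)@np.c_[px,np.ones(len(px))].T).T@R; c=-R.T@t
    return c+d*((z-c[2])/d[:,2])[:,None]
def proj(n,P):
    K,R,t=cam(n); q=(np.atleast_2d(P)@R.T+t)@K.T; return q[:,:2]/q[:,2:]
def circle(n,px,z):
    P=ray(n,px,z)[:,:2].astype(float)
    A=np.c_[2*P,np.ones(len(P))]; s=np.linalg.lstsq(A,(P**2).sum(1),rcond=None)[0]
    return s[:2],np.sqrt(s[2]+s[:2]@s[:2])
E
python3 - <<'E'
from h import *
t=cv2.imread('pics/top0.png'); s=cv2.imread('pics/scene0.png')
def z(im,x,y,w,h,k): return cv2.resize(im[y:y+h,x:x+w],(w*k,h*k),interpolation=cv2.INTER_NEAREST)
a=z(t,380,195,70,60,5); b=z(s,140,150,70,60,5)
c=z(t,90,195,90,80,4); d=z(s,370,190,90,80,4)
cv2.imwrite('pics/z1.png',np.vstack([np.hstack([a,b]),]))
cv2.imwrite('pics/z2.png',np.hstack([c,d]))
for n,im in(('top',t),('scene',s)):
    hsv=cv2.cvtColor(im,cv2.COLOR_BGR2HSV)
    print(n,'proj check base',proj(n,[[0,0,0]]))
# rough
print(ray('top',[[423,222]],.112),ray('scene',[[163,166]],.112),ray('top',[[134,238]],.07),ray('scene',[[418,226]],.07),ray('top',[[319,240]],.08))
E
```

```text
top proj check base [[301.1310816  512.27297417]]
scene proj check base [[312.85867564 132.50984026]]
[[ 0.48715422 -0.2599174   0.112     ]] [[ 0.48845579 -0.25448305  0.112     ]] [[0.51062773 0.26839049 0.07      ]] [[0.52220674 0.27097047 0.07      ]] [[ 0.47549118 -0.07569781  0.08      ]]
```

View pics/z1.png

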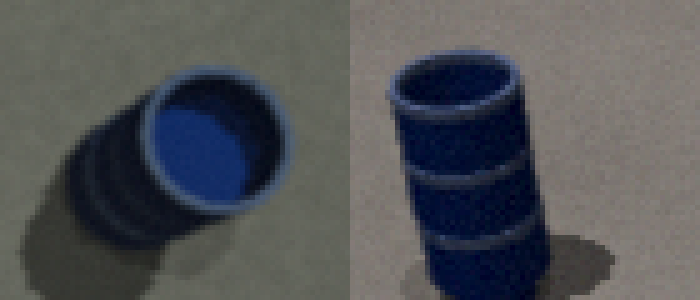

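View pics/z2.png

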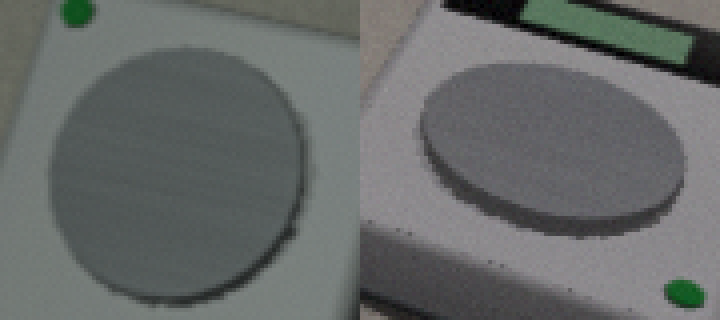

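The zooms show the rim outer ellipses and the pan edges cleanly. Now I'll fit circles on the known-height planes.

```bash
cat > fit.py <<'E'
from h import *
def robust(n,px,z,it=6,tol=.003):
    for _ in range(it):
        c,r=circle(n,px,z); P=ray(n,px,z)[:,:2]; e=abs(np.hypot(*(P-c).T)-r); px=px[e<max(tol,1.5*np.median(e))] if len(px)>15 else px
    return c,r,len(px)
def rim(n,im,box,z,kind):
    x,y,w,h=box; a=im[y:y+h,x:x+w].astype(int); b,g,r=a[...,0],a[...,1],a[...,2]
    m=(b-r>18)&(g>60)&(g<b) if kind=='blue' else (r-b>15)&(b>60)
    ys,xs=np.nonzero(m); return m,np.c_[xs+x,ys+y].astype(float)
E
python3 - <<'E'
from fit import *
t=cv2.imread('pics/top0.png'); s=cv2.imread('pics/scene0.png')
print('samples',t[208:212,422],s[160,160],s[172,160],t[222,420])
vis=[]
for n,im,box in(('top',t,(400,200,48,46)),('scene',s,(142,152,40,24))):
    m,px=rim(n,im,box,.112,'blue'); print(n,len(px),robust(n,px,.112))
    vis.append(cv2.resize(m.astype(np.uint8)*255,None,fx=5,fy=5,interpolation=0))
cv2.imwrite('pics/m1.png',vis[0]);cv2.imwrite('pics/m2.png',vis[1])
# hand-read outer rim points
T=np.array([[143,135],[293,140],[215,66],[222,214],[165,190],[270,195],[165,90],[270,88]])/5+[380,195]
S=np.array([[389,95],[524,80],[455,49],[470,118],[410,65],[500,53],[410,112]])/5+[140-70,150]
print(circle('top',T,.112),circle('scene',S,.112))
PT=np.array([[50,175],[302,165],[180,47],[165,302],[90,85],[265,80],[80,265],[272,250]])/4+[90,195]
PS=np.array([[421,105],[684,155],[515,64],[590,217],[455,72],[620,86],[480,194],[660,203]])/4+[370-90,190]
print('pan',circle('top',PT,.07),circle('scene',PS,.07))
# balance axis: green dot / display not needed
E
```

```text
samples [[115  99  85]
 [ 97  75  60]
 [ 51  37  30]
 [ 25  13   8]] [121  93  83] [89 62 51] [102  44  19]
top 179 (array([ 0.48682501, -0.26019752]), np.float64(0.025249720516026374), 179)
scene 66 (array([ 0.48820696, -0.26065855]), np.float64(0.0255657266256879), 66)
(array([ 0.48534757, -0.2609387 ]), np.float64(0.026644996691095848)) (array([ 0.49134624, -0.25608689]), np.float64(0.029113283591834627))
pan (array([0.51053666, 0.26872773]), np.float64(0.059775324159301285)) (array([0.515631  , 0.27021436]), np.float64(0.06021451967467874))
```

```bash
cat > go.py <<'E'
import sys,numpy as np
from scipy.spatial.transform import Rotation as Ro
from plant import monitor
s=monitor.state(); q=s['tool_rot']; R=Ro.from_quat([q[1],q[2],q[3],q[0]]).as_matrix()
g=np.array([float(v) for v in sys.argv[1:4]])
print(s['time'],np.round(s['tool_pos'],4),'w',round(s['gripper_width'],3),'F',np.round(s['contact_force'],2),'cm:',np.round(R.T@(g-s['tool_pos'])*100,2))
# upright fix (keep yaw): rotation taking tool z to -Z
v=R.T@np.array([0,0,-1]); c=np.cross([0,0,1],v); print('tilt fix rotvec',np.round(c,4),'tool x',np.round(R[:,0],3))
E
python3 go.py 0.487 -0.2603 0.2
```

```text
0.1 [ 0.1617 -0.6031  0.204 ] w 1.0 F [0.54 0.13 0.25] cm: [ 40.29 -24.69   0.45]
tilt fix rotvec [-0.0019 -0.0002  0.    ] tool x [0.966 0.259 0.   ]
```

Request:
play_rows([
  {"dx":4,"dy":-2.5,"claw":0},
  {"dx":8,"dy":-5,"claw":0},
  {"dx":12,"dy":-7.4,"claw":0},
  {"dx":16,"dy":-9.8,"claw":0},
  {"dx":20,"dy":-12.3,"claw":0},
])

```text
invalid input
```

```bash
python3 go.py 0.487 -0.2603 0.2
```

```text
0.1 [ 0.1617 -0.6031  0.204 ] w 1.0 F [0.54 0.13 0.25] cm: [ 40.29 -24.69   0.45]
tilt fix rotvec [-0.0019 -0.0002  0.    ] tool x [0.966 0.259 0.   ]
```

All keys are needed.

Request:
play_rows([
  {"dx":4,"dy":-2.5,"dz":0,"rx":0,"ry":0,"rz":0,"claw":0},
  {"dx":8,"dy":-5,"dz":0,"rx":0,"ry":0,"rz":0,"claw":0},
  {"dx":12,"dy":-7.4,"dz":0,"rx":0,"ry":0,"rz":0,"claw":0},
  {"dx":16,"dy":-9.8,"dz":0,"rx":0,"ry":0,"rz":0,"claw":0},
  {"dx":20,"dy":-12.3,"dz":0,"rx":0,"ry":0,"rz":0,"claw":0},
])

```text
time: 0.6
tool_pos: [0.3238, -0.4308, 0.2037]
tool_rot: [-0.001, 0.991, 0.13, -0.0]
contact_force: [0.6, -1.0, -0.3]
gripper_width: 1.003
```

```bash
python3 go.py 0.487 -0.2603 0.2
```

```text
0.6 [ 0.3238 -0.4308  0.2037] w 1.003 F [ 0.64 -0.97 -0.29] cm: [ 20.17 -12.26   0.41]
tilt fix rotvec [-0.0025 -0.0002  0.    ] tool x [0.966 0.258 0.   ]
```

Request:
play_rows([
  {"dx":4,"dy":-2.5,"dz":0,"rx":0,"ry":0,"rz":0,"claw":0},
  {"dx":8,"dy":-5,"dz":0,"rx":0,"ry":0,"rz":0,"claw":0},
  {"dx":12,"dy":-7.4,"dz":0,"rx":0,"ry":0,"rz":0,"claw":0},
  {"dx":16,"dy":-9.8,"dz":0,"rx":0,"ry":0,"rz":0,"claw":0},
  {"dx":20.1,"dy":-12.2,"dz":0,"rx":0,"ry":0,"rz":0,"claw":0},
])

```text
time: 1.1
tool_pos: [0.4873, -0.2593, 0.2037]
tool_rot: [-0.001, 0.991, 0.13, -0.0]
contact_force: [0.4, -1.3, -0.0]
gripper_width: 0.999
```

```bash
python3 go.py 0.487 -0.2603 0.15
```

```text
1.1 [ 0.4873 -0.2593  0.2037] w 0.999 F [ 0.44 -1.33 -0.01] cm: [-0.06  0.11  5.37]
tilt fix rotvec [-0.0027  0.0001  0.    ] tool x [ 0.966  0.258 -0.   ]
```

Request:
play_rows([
  {"dx":-0.05,"dy":0.1,"dz":1.8,"rx":0,"ry":0,"rz":0,"claw":0},
  {"dx":-0.05,"dy":0.1,"dz":3.6,"rx":0,"ry":0,"rz":0,"claw":0},
  {"dx":-0.05,"dy":0.1,"dz":5.4,"rx":0,"ry":0,"rz":0,"claw":0},
  {"dx":-0.05,"dy":0.1,"dz":5.4,"rx":0,"ry":0,"rz":0,"claw":0},
])

```text
time: 1.5
tool_pos: [0.4851, -0.2585, 0.1459]
tool_rot: [-0.004, 0.991, 0.13, -0.003]
contact_force: [-0.9, 0.5, 0.7]
gripper_width: 1.003
```

```bash
python3 go.py 0.487 -0.2603 0.085; python3 - <<'E'
from h import *
from plant import grab_frame
a=grab_frame('top');b=grab_frame('scene')
z=lambda im,x,y:cv2.resize(im[y:y+140,x:x+120],None,fx=3,fy=3)
cv2.imwrite('pics/c1.png',np.hstack([z(a,360,160),z(b,100,80)]))
E
```

```text
1.5 [ 0.4851 -0.2585  0.1459] w 1.003 F [-0.86  0.5   0.69] cm: [0.16 0.27 6.08]
tilt fix rotvec [-0.008   0.0045  0.    ] tool x [ 0.966  0.259 -0.004]
```

View pics/c1.png

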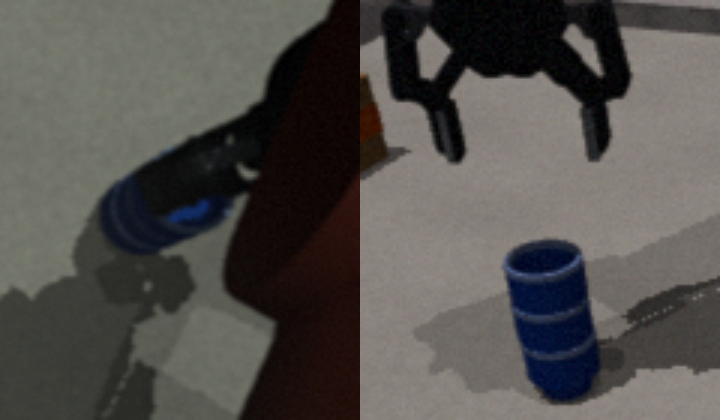

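In the scene view the open fingertips are at about (132,133) and (179,133), above the pot rim at about (161,166). I'll check that against the projection.

```bash
python3 go.py 0.487 -0.2603 0.1; python3 - <<'E'
from h import *
from plant import monitor
s=monitor.state(); p=np.array(s['tool_pos'])
y=np.array([.259,-.966,0])
for dz in(0,.013): 
  for k in(-.0425,0,.0425): print(dz,k,proj('scene',p+y*k+[0,0,dz]))
print(ray('scene',[[131.5,133.5]],.16),ray('scene',[[178,133.5]],.16))
E
```

```text
1.6 [ 0.4867 -0.26    0.1493] w 1.004 F [ 0.32  0.07 -0.4 ] cm: [0.03 0.05 4.93]
tilt fix rotvec [-0.0037  0.0009  0.    ] tool x [ 0.966  0.258 -0.001]
0 -0.0425 [[178.82498519 149.2033847 ]]
0 0 [[158.02861662 149.45900177]]
0 0.0425 [[137.13561928 149.71580656]]
0.013 -0.0425 [[177.95811807 143.49524811]]
0.013 0 [[156.96775468 143.73987213]]
0.013 0.0425 [[135.87895874 143.9856433 ]]
[[ 0.44946787 -0.33891037  0.16      ]] [[ 0.42603822 -0.24179003  0.16      ]]
```

The observed tips sit about 10 px above the prediction, so I'll look closer before descending.

```bash
python3 - <<'E'
from h import *
from plant import grab_frame,monitor
b=grab_frame('scene'); s=monitor.state();p=np.array(s['tool_pos']); print(p)
y=np.array([.259,-.966,0]); k=6;x0,y0=110,90
im=cv2.resize(b[y0:y0+95,x0:x0+110],None,fx=k,fy=k)
for h in(0,.013,.032):
  for a in(-.0425,0,.0425):
    q=(proj('scene',p+y*a+[0,0,h])[0]-[x0,y0]+.5)*k
    cv2.circle(im,tuple(int(v) for v in q),3,(0,0,255),-1)
q=(proj('scene',[[.487,-.2603,.112],[.487,-.2603,0.08]])-[x0,y0]+.5)*k
for v in q: cv2.circle(im,tuple(int(u) for u in v),3,(0,255,255),-1)
cv2.imwrite('pics/c2.png',im)
E
```

```text
[ 0.48722309 -0.26049749  0.1503637 ]
```

View pics/c2.png

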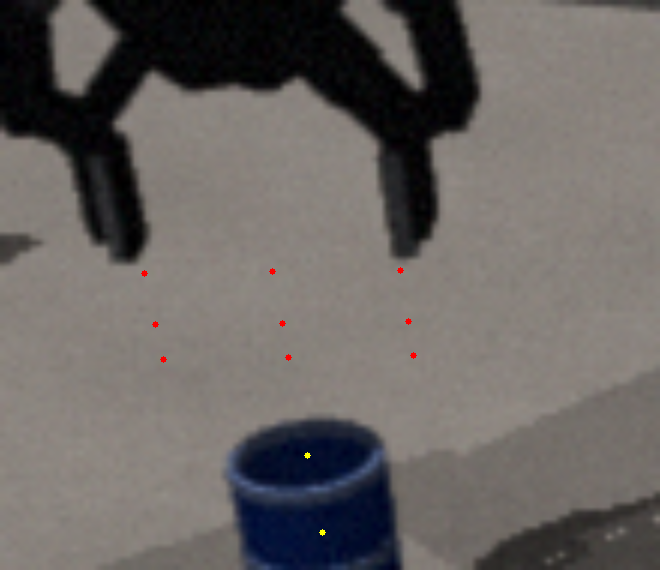

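The open tips look about 35 mm above the TCP. I'll shut the claw here in free air, still above the rim, to see where the tips really end.

Request:
play_rows([
  {"dx":0,"dy":0,"dz":0,"rx":0,"ry":0,"rz":0,"claw":0.37},
  {"dx":0,"dy":0,"dz":0,"rx":0,"ry":0,"rz":0,"claw":0.37},
  {"dx":0,"dy":0,"dz":0,"rx":0,"ry":0,"rz":0,"claw":0.37},
  {"dx":0,"dy":0,"dz":0,"rx":0,"ry":0,"rz":0,"claw":0.37},
])

```text
time: 2.05
tool_pos: [0.4874, -0.2607, 0.1508]
tool_rot: [-0.001, 0.992, 0.13, 0.0]
contact_force: [-0.8, 0.6, 0.1]
gripper_width: 0.627
```

```bash
cat > look.py <<'E'
import sys
from h import *
from plant import grab_frame,monitor
s=monitor.state();p=np.array(s['tool_pos']);b=grab_frame('scene');t=grab_frame('top'); print(p,s['gripper_width'])
from scipy.spatial.transform import Rotation as Ro
qq=s['tool_rot'];y=Ro.from_quat([qq[1],qq[2],qq[3],qq[0]]).as_matrix()[:,1];out=[]
k=5
for n,im in(('scene',b),('top',t)):
  c=proj(n,p)[0]; x0=int(np.clip(c[0]-40,0,480));y0=int(np.clip(c[1]-50,0,320))
  im=cv2.resize(im[y0:y0+100,x0:x0+80],None,fx=k,fy=k)
  for h in(0,.019):
   for a in np.array([-.5,0,.5])*s['gripper_width']*.085:
    q=(proj(n,p+y*a+[0,0,h])[0]-[x0,y0]+.5)*k
    cv2.circle(im,tuple(int(v) for v in q),2,(0,0,255),-1)
  out.append(im); print(n,x0,y0)
cv2.imwrite('pics/'+sys.argv[1]+'.png',np.hstack(out))
E
python3 look.py c3
```

```text
[ 0.48736301 -0.26067906  0.15081535] 0.6271363122339734
scene 117 98
top 391 167
```

View pics/c3.png

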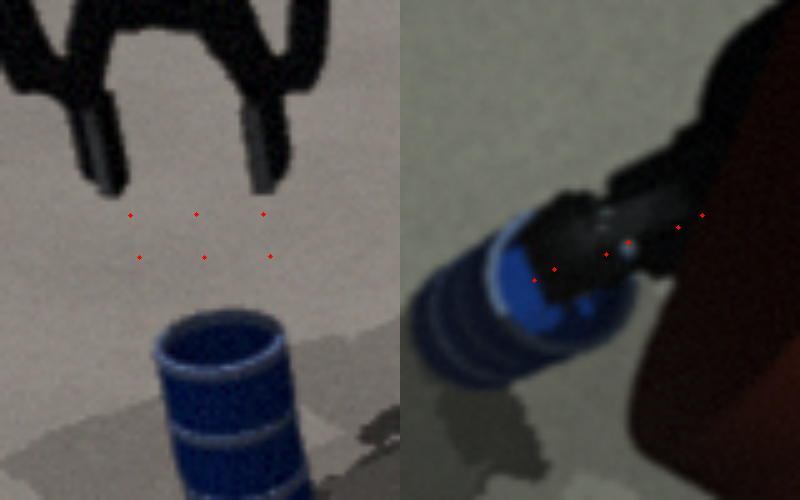

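```bash
python3 - <<'E'
from h import *
P1=np.hstack([cam('scene')[1],cam('scene')[2][:,None]]);P1=cam('scene')[0]@P1
P2=cam('top')[0]@np.hstack([cam('top')[1],cam('top')[2][:,None]])
for b in([418,219],[420,221],[421,226],[417,215]):
    X=cv2.triangulatePoints(P1,P2,np.array([[170.5],[136.5]]),np.array(b,float).reshape(2,1)).ravel();X=X[:3]/X[3]
    print(b,X,proj('scene',X),proj('top',X))
# sanity: blue rim centre triangulated w/out height
X=cv2.triangulatePoints(P1,P2,np.array([[161.4],[166.4]]),np.array([[423.3],[222.8]])).ravel();print(X[:3]/X[3])
E
python3 - <<'E'
import cv2
im=cv2.imread('pics/c3.png')[150:400,400:700]
cv2.imwrite('pics/c4.png',cv2.convertScaleAbs(cv2.resize(im,None,fx=2.4,fy=2.4),alpha=2.5,beta=20))
E
```

```text
[418, 219] [ 0.48223225 -0.22778238  0.17938618] [[171.32589331 136.74557377]] [[418.94763409 218.511548  ]]
[420, 221] [ 0.47871835 -0.23043614  0.1777185 ] [[170.99009602 136.64694015]] [[420.56460512 220.70968564]]
[421, 226] [ 0.47150976 -0.23330717  0.17379204] [[171.51564897 136.80043315]] [[422.1779995  225.39194596]]
[417, 215] [ 0.48802185 -0.22532357  0.18251129] [[170.9693285  136.64081095]] [[417.53549139 214.72470216]]
[ 0.48587701 -0.26068202  0.10906518]
```

View pics/c4.png

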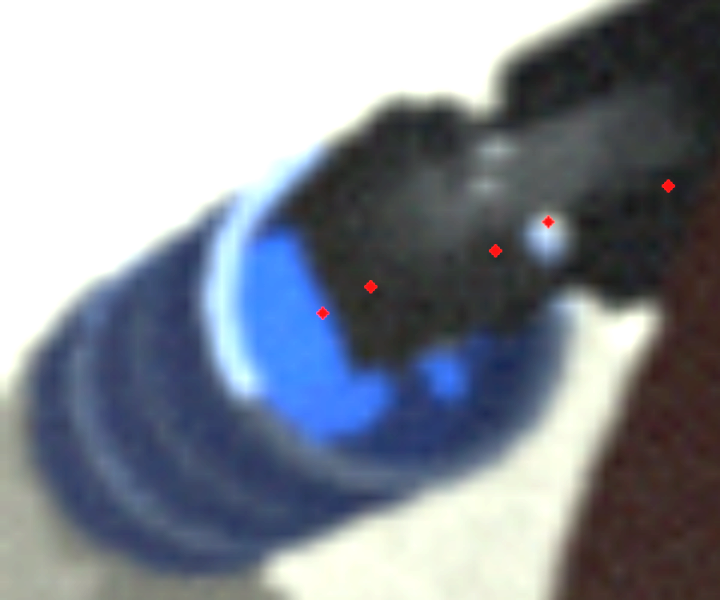

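Triangulation puts the finger horizontally where it should be, but its visible tip is at z≈0.178, about 27 mm above the reported TCP. About 8 mm of that is expected swing. I'll run a test that separates the two explanations: descend to TCP z=0.09 and close part way. If the tips really are at the TCP they'll stop on the pot. If not, they'll close freely above the rim.

Request:
play_rows([
  {"dx":0,"dy":0,"dz":0,"rx":0,"ry":0,"rz":0,"claw":0},
  {"dx":0,"dy":0,"dz":0,"rx":0,"ry":0,"rz":0,"claw":0},
  {"dx":0,"dy":0,"dz":0,"rx":0,"ry":0,"rz":0,"claw":0},
  {"dx":0,"dy":0,"dz":1,"rx":0,"ry":0,"rz":0,"claw":0},
  {"dx":0,"dy":0,"dz":2,"rx":0,"ry":0,"rz":0,"claw":0},
])

```text
time: 2.65
tool_pos: [0.4873, -0.2605, 0.1299]
tool_rot: [-0.001, 0.991, 0.13, 0.0]
contact_force: [-1.0, -0.0, 0.1]
gripper_width: 1.002
```

Request:
play_rows([
  {"dx":0,"dy":0,"dz":1,"rx":0,"ry":0,"rz":0,"claw":0},
  {"dx":0,"dy":0,"dz":2,"rx":0,"ry":0,"rz":0,"claw":0},
  {"dx":0,"dy":0,"dz":2,"rx":0,"ry":0,"rz":0,"claw":0},
])

```text
time: 2.95
tool_pos: [0.4859, -0.2595, 0.1071]
tool_rot: [-0.002, 0.991, 0.13, -0.001]
contact_force: [-0.1, -0.4, 0.4]
gripper_width: 1.001
```

```bash
python3 go.py 0.487 -0.2603 0.09; python3 look.py c5;python3 go.py 0.487 -0.2603 0.09;
```

```text
2.95 [ 0.4859 -0.2595  0.1071] w 1.001 F [-0.06 -0.41  0.42] cm: [0.09 0.12 1.71]
tilt fix rotvec [-0.0052  0.0022  0.    ] tool x [ 0.966  0.258 -0.002]
[ 0.48590894 -0.25948738  0.10706832] 1.0008880850429525
scene 121 117
top 381 173
3.05 [ 0.4871 -0.2603  0.1093] w 1.004 F [0.36 0.04 0.9 ] cm: [-0.01  0.    1.93]
tilt fix rotvec [-0.0025 -0.      0.    ] tool x [0.966 0.258 0.   ]
```

View pics/c5.png

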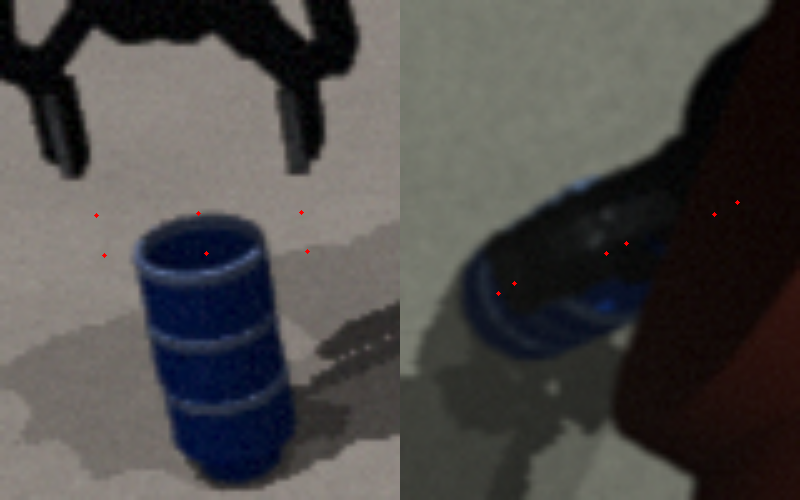

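Same offset again: the tips are visibly well above the rim at TCP z≈0.108. On to z≈0.09, then a partial close.

Request:
play_rows([
  {"dx":0,"dy":0,"dz":1,"rx":0,"ry":0,"rz":0,"claw":0},
  {"dx":0,"dy":0,"dz":1.9,"rx":0,"ry":0,"rz":0,"claw":0},
  {"dx":0,"dy":0,"dz":1.9,"rx":0,"ry":0,"rz":0,"claw":0},
  {"dx":0,"dy":0,"dz":1.9,"rx":0,"ry":0,"rz":0,"claw":0},
  {"dx":0,"dy":0,"dz":1.9,"rx":0,"ry":0,"rz":0,"claw":0.2},
])

```text
time: 3.55
tool_pos: [0.4872, -0.2604, 0.0905]
tool_rot: [-0.001, 0.991, 0.13, 0.0]
contact_force: [-0.1, -0.4, -0.9]
gripper_width: 0.853
```

```bash
python3 go.py 0.487 -0.2603 0.09; python3 look.py c6;python3 go.py 0.487 -0.2603 0.09;
```

```text
3.55 [ 0.4872 -0.2604  0.0905] w 0.853 F [-0.06 -0.41 -0.85] cm: [-0.02 -0.02  0.05]
tilt fix rotvec [-0.0022 -0.0004  0.    ] tool x [0.966 0.258 0.   ]
[ 0.48724435 -0.26039251  0.09053055] 0.8526127200207185
scene 122 124
top 378 174
3.65 [ 0.4873 -0.2605  0.0907] w 0.799 F [-0.12 -0.41 -0.95] cm: [-0.03 -0.03  0.07]
tilt fix rotvec [-0.0019 -0.0006  0.    ] tool x [0.966 0.258 0.001]
```

View pics/c6.png

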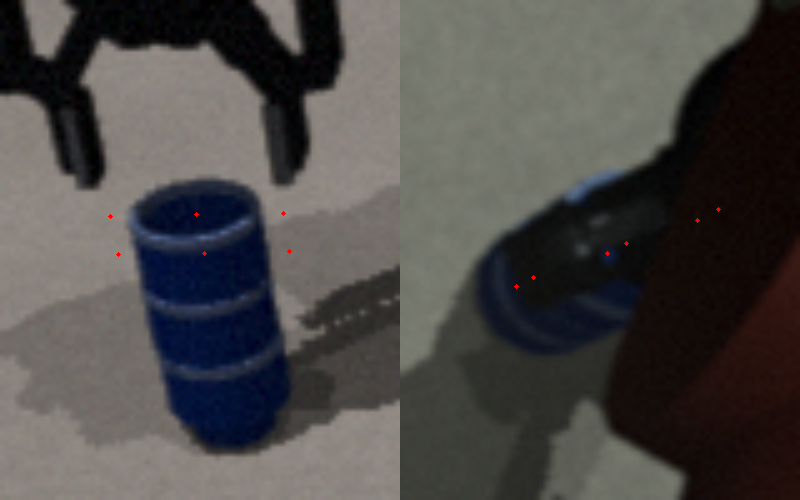

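Request:
play_rows([
  {"dx":0,"dy":0,"dz":0,"rx":0,"ry":0,"rz":0,"claw":0.5},
  {"dx":0,"dy":0,"dz":0,"rx":0,"ry":0,"rz":0,"claw":0.5},
  {"dx":0,"dy":0,"dz":0,"rx":0,"ry":0,"rz":0,"claw":0.5},
  {"dx":0,"dy":0,"dz":0,"rx":0,"ry":0,"rz":0,"claw":0.5},
])

```text
time: 4.05
tool_pos: [0.4874, -0.2605, 0.0908]
tool_rot: [-0.001, 0.991, 0.13, 0.0]
contact_force: [0.2, 0.1, -0.5]
gripper_width: 0.5
```

```bash
python3 look.py c7;python3 go.py 0.487 -0.2603 0.09;
```

```text
[ 0.48735189 -0.26050003  0.09081695] 0.5000038679416864
scene 122 124
top 379 174
4.15 [ 0.4873 -0.2605  0.0908] w 0.504 F [-0.19 -0.28  0.1 ] cm: [-0.03 -0.03  0.08]
tilt fix rotvec [-0.0018 -0.0006  0.    ] tool x [0.966 0.258 0.001]
```

View pics/c7.png

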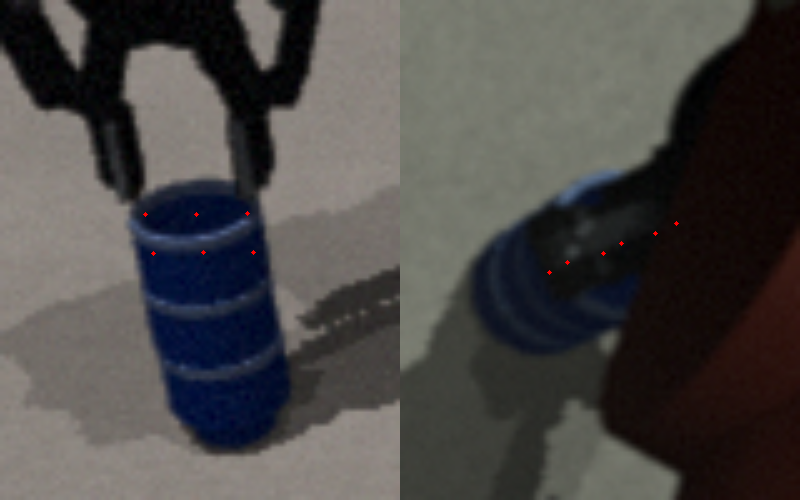

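It closed freely to 0.5, so the fingertips really are about 27 mm above the reported TCP at this opening, and I'll trust the images. Target is TCP z≈0.066, which puts the pad tips near 0.093 for a 54 mm grip, about 13 mm above the second pot's rim. Open first, then descend.

Request:
play_rows([
  {"dx":0,"dy":0,"dz":0,"rx":0,"ry":0,"rz":0,"claw":0},
  {"dx":0,"dy":0,"dz":0,"rx":0,"ry":0,"rz":0,"claw":0},
  {"dx":0,"dy":0,"dz":0,"rx":0,"ry":0,"rz":0,"claw":0},
  {"dx":0,"dy":0,"dz":0,"rx":0,"ry":0,"rz":0,"claw":0},
  {"dx":0,"dy":0,"dz":0,"rx":0,"ry":0,"rz":0,"claw":0},
])

```text
time: 4.65
tool_pos: [0.4873, -0.2605, 0.0907]
tool_rot: [-0.001, 0.991, 0.13, 0.0]
contact_force: [0.1, 0.2, -0.4]
gripper_width: 1.001
```

Request:
play_rows([
  {"dx":0,"dy":0,"dz":0.6,"rx":0,"ry":0,"rz":0,"claw":0},
  {"dx":0,"dy":0,"dz":1.2,"rx":0,"ry":0,"rz":0,"claw":0},
  {"dx":0,"dy":0,"dz":1.8,"rx":0,"ry":0,"rz":0,"claw":0},
  {"dx":0,"dy":0,"dz":2.4,"rx":0,"ry":0,"rz":0,"claw":0},
  {"dx":0,"dy":0,"dz":2.4,"rx":0,"ry":0,"rz":0,"claw":0},
])

```text
time: 5.15
tool_pos: [0.4865, -0.2598, 0.0651]
tool_rot: [-0.002, 0.991, 0.13, -0.001]
contact_force: [-0.3, 0.1, 0.7]
gripper_width: 1.003
```

```bash
python3 look.py c8;python3 go.py 0.487 -0.2603 0.066;
```

```text
[ 0.48645501 -0.25978605  0.06513299] 1.0032761252641678
scene 124 134
top 374 177
5.25 [ 0.4872 -0.2603  0.0664] w 1.0 F [-1.09 -0.13 -0.23] cm: [-0.02 -0.    0.04]
tilt fix rotvec [-0.0023 -0.0002  0.    ] tool x [0.966 0.258 0.   ]
```

View pics/c8.png

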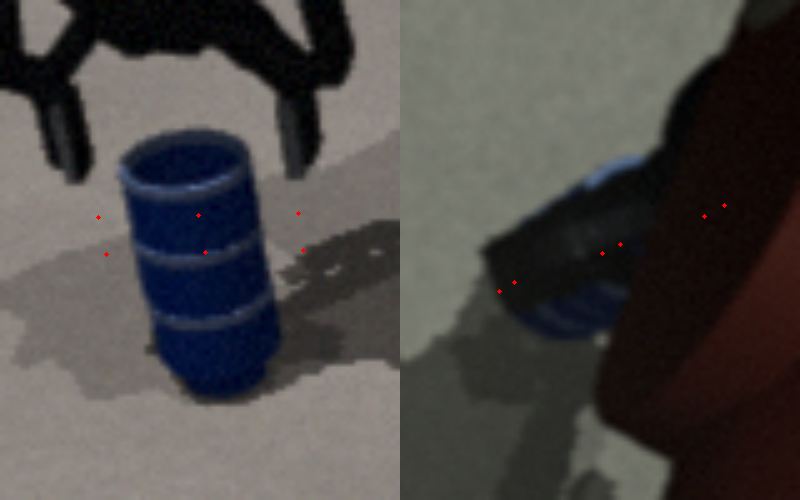

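Open tips sit at row ~180, about 7 mm below the top rim (row ~163), and the second rim is at row ~240. I'll go 5 mm lower and close.

Request:
play_rows([
  {"dx":0,"dy":0,"dz":0.5,"rx":0,"ry":0,"rz":0,"claw":0},
  {"dx":0,"dy":0,"dz":0.5,"rx":0,"ry":0,"rz":0,"claw":0},
  {"dx":0,"dy":0,"dz":0.5,"rx":0,"ry":0,"rz":0,"claw":0.25},
  {"dx":0,"dy":0,"dz":0.5,"rx":0,"ry":0,"rz":0,"claw":0.3},
  {"dx":0,"dy":0,"dz":0.5,"rx":0,"ry":0,"rz":0,"claw":0.3},
])

```text
time: 5.75
tool_pos: [0.4873, -0.2604, 0.0615]
tool_rot: [-0.001, 0.991, 0.13, 0.0]
contact_force: [-0.4, -0.5, -0.6]
gripper_width: 0.7
```

```bash
python3 look.py c9;python3 go.py 0.487 -0.2603 0.061;
```

```text
[ 0.48726651 -0.26035341  0.06154602] 0.7000900382284907
scene 124 135
top 373 177
5.85 [ 0.4872 -0.2603  0.0615] w 0.701 F [ 0.37 -0.04 -0.48] cm: [-0.02 -0.01  0.05]
tilt fix rotvec [-0.0022 -0.0003  0.    ] tool x [0.966 0.258 0.   ]
```

View pics/c9.png

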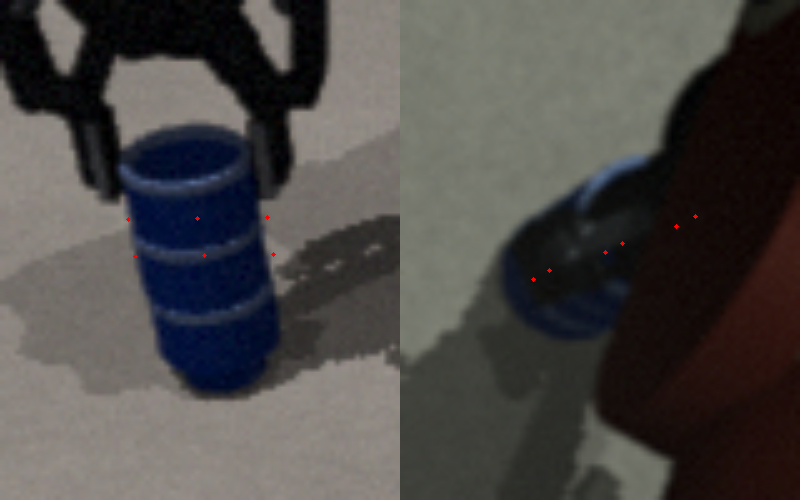

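The pads straddle the top pot, centred, with tips at row ~197, about 16 mm below the rim and well above the second rim. Closing.

Request:
play_rows([
  {"dx":0,"dy":0,"dz":0,"rx":0,"ry":0,"rz":0,"claw":0.4},
  {"dx":0,"dy":0,"dz":0,"rx":0,"ry":0,"rz":0,"claw":0.6},
  {"dx":0,"dy":0,"dz":0,"rx":0,"ry":0,"rz":0,"claw":0.6},
  {"dx":0,"dy":0,"dz":0,"rx":0,"ry":0,"rz":0,"claw":0.6},
])

```text
time: 6.25
tool_pos: [0.4876, -0.2606, 0.0621]
tool_rot: [-0.001, 0.991, 0.13, 0.0]
contact_force: [-0.2, 0.7, 4.3]
gripper_width: 0.607
```

```bash
python3 go.py 0.487 -0.2603 0.061;
```

```text
6.25 [ 0.4876 -0.2606  0.0621] w 0.607 F [-0.21  0.67  4.33] cm: [-0.05 -0.04  0.11]
tilt fix rotvec [-0.0015 -0.001   0.    ] tool x [0.966 0.258 0.001]
```

Gripped (0.607). Now a slow lift straight up.

Request:
play_rows([
  {"dx":0,"dy":0,"dz":-0.4,"rx":0,"ry":0,"rz":0,"claw":0.6},
  {"dx":0,"dy":0,"dz":-0.8,"rx":0,"ry":0,"rz":0,"claw":0.6},
  {"dx":0,"dy":0,"dz":-1.2,"rx":0,"ry":0,"rz":0,"claw":0.6},
  {"dx":0,"dy":0,"dz":-1.2,"rx":0,"ry":0,"rz":0,"claw":0.6},
])

```text
time: 6.65
tool_pos: [0.4879, -0.2608, 0.0748]
tool_rot: [-0.0, 0.991, 0.13, 0.001]
contact_force: [-0.2, 0.1, -0.5]
gripper_width: 0.61
```

```bash
python3 look.py d1;python3 go.py 0.487 -0.2603 0.12;
```

```text
[ 0.48793726 -0.26082599  0.07478004] 0.6095327402350781
scene 123 130
top 376 175
6.75 [ 0.4876 -0.2606  0.0741] w 0.606 F [ 0.55 -0.12 -0.65] cm: [-0.05 -0.05 -4.59]
tilt fix rotvec [-0.0014 -0.001   0.    ] tool x [0.966 0.258 0.001]
```

View pics/d1.png

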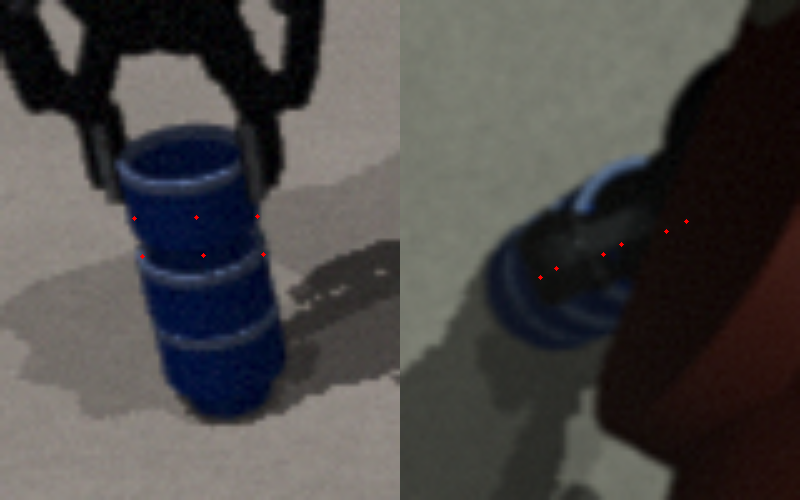

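The top pot has separated and its foot neck is showing, while the second rim (row ~265) stays in place. Continuing the lift.

Request:
play_rows([
  {"dx":0,"dy":0,"dz":-1,"rx":0,"ry":0,"rz":0,"claw":0.6},
  {"dx":0,"dy":0,"dz":-2,"rx":0,"ry":0,"rz":0,"claw":0.6},
  {"dx":0,"dy":0,"dz":-3.5,"rx":0,"ry":0,"rz":0,"claw":0.6},
  {"dx":0,"dy":0,"dz":-5.5,"rx":0,"ry":0,"rz":0,"claw":0.6},
  {"dx":0,"dy":0,"dz":-8,"rx":0,"ry":0,"rz":0,"claw":0.6},
])

```text
time: 7.25
tool_pos: [0.4873, -0.2605, 0.1554]
tool_rot: [-0.001, 0.991, 0.13, 0.0]
contact_force: [0.2, 0.1, -0.1]
gripper_width: 0.604
```

```bash
python3 look.py d2;python3 go.py 0.512 0.269 0.16;
```

```text
[ 0.48728615 -0.26053625  0.1554485 ] 0.6043095911765792
scene 117 96
top 392 166
7.35 [ 0.4902 -0.2626  0.1602] w 0.609 F [ 0.85 -0.32  0.16] cm: [ 15.83 -50.79  -0.18]
tilt fix rotvec [ 0.006  -0.0072  0.    ] tool x [0.966 0.258 0.007]
```

View pics/d2.png

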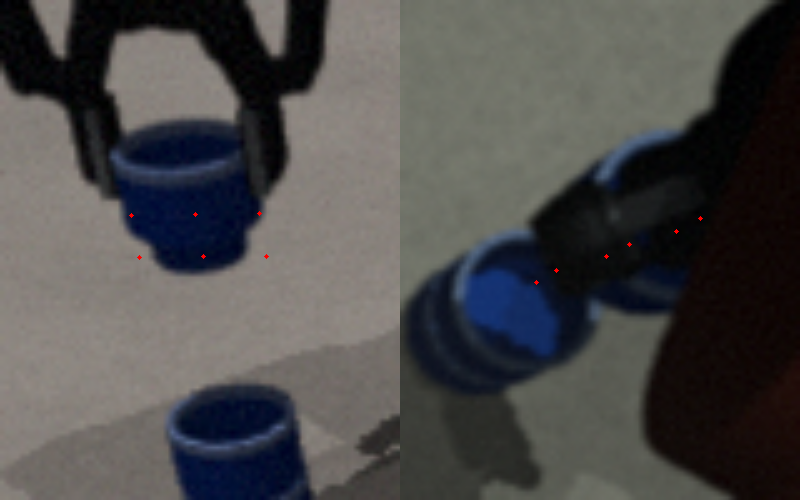

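The pot is clear of the stack, upright in the grip, and the lower pots are undisturbed. Moving to the pan.

Request:
play_rows([
  {"dx":1,"dy":-3,"dz":0,"rx":0,"ry":0,"rz":0,"claw":0.6},
  {"dx":2,"dy":-6.5,"dz":0,"rx":0,"ry":0,"rz":0,"claw":0.6},
  {"dx":3.2,"dy":-10.2,"dz":0,"rx":0,"ry":0,"rz":0,"claw":0.6},
  {"dx":4.4,"dy":-14,"dz":0,"rx":0,"ry":0,"rz":0,"claw":0.6},
  {"dx":5.5,"dy":-17.5,"dz":0,"rx":0,"ry":0,"rz":0,"claw":0.6},
])

```text
time: 7.85
tool_pos: [0.4978, -0.0777, 0.1594]
tool_rot: [0.002, 0.991, 0.13, 0.004]
contact_force: [-0.1, 0.4, -0.3]
gripper_width: 0.604
```

```bash
python3 go.py 0.512 0.269 0.16;
```

```text
7.85 [ 0.4978 -0.0777  0.1594] w 0.604 F [-0.13  0.42 -0.27] cm: [ 10.31 -33.13  -0.18]
tilt fix rotvec [ 0.006  -0.0074  0.    ] tool x [0.966 0.258 0.007]
```

Request:
play_rows([
  {"dx":1.1,"dy":-3.6,"dz":0,"rx":0.006,"ry":-0.007,"rz":0,"claw":0.6},
  {"dx":2.2,"dy":-7.2,"dz":0,"rx":0.006,"ry":-0.007,"rz":0,"claw":0.6},
  {"dx":3.4,"dy":-10.8,"dz":0,"rx":0.006,"ry":-0.007,"rz":0,"claw":0.6},
  {"dx":4.5,"dy":-14.4,"dz":0,"rx":0.006,"ry":-0.007,"rz":0,"claw":0.6},
  {"dx":5.6,"dy":-18,"dz":0,"rx":0.006,"ry":-0.007,"rz":0,"claw":0.6},
])

```text
time: 8.35
tool_pos: [0.5052, 0.1122, 0.1587]
tool_rot: [-0.0, 0.991, 0.13, 0.0]
contact_force: [1.4, -0.1, 0.3]
gripper_width: 0.608
```

```bash
python3 go.py 0.512 0.269 0.16;
```

```text
8.35 [0.5052 0.1122 0.1587] w 0.608 F [ 1.42 -0.09  0.28] cm: [  4.7  -14.97  -0.13]
tilt fix rotvec [ 0.     -0.0004  0.    ] tool x [0.966 0.258 0.   ]
```

Request:
play_rows([
  {"dx":1.1,"dy":-3.6,"dz":0,"rx":0,"ry":0,"rz":0,"claw":0.6},
  {"dx":2.2,"dy":-7.2,"dz":0,"rx":0,"ry":0,"rz":0,"claw":0.6},
  {"dx":3.4,"dy":-10.8,"dz":0,"rx":0,"ry":0,"rz":0,"claw":0.6},
  {"dx":4.7,"dy":-15,"dz":0,"rx":0,"ry":0,"rz":0,"claw":0.6},
  {"dx":4.7,"dy":-15,"dz":0,"rx":0,"ry":0,"rz":0,"claw":0.6},
])

```text
time: 8.85
tool_pos: [0.5113, 0.2734, 0.1586]
tool_rot: [-0.001, 0.991, 0.133, 0.0]
contact_force: [0.4, -0.7, -0.3]
gripper_width: 0.604
```

```bash
python3 go.py 0.512 0.269 0.1; python3 look.py e1;python3 go.py 0.512 0.269 0.1
```

```text
8.85 [0.5113 0.2734 0.1586] w 0.604 F [ 0.37 -0.69 -0.33] cm: [-0.05  0.45  5.86]
tilt fix rotvec [-0.0016 -0.0007  0.    ] tool x [0.965 0.263 0.001]
[0.51127356 0.2734087  0.15861386] 0.6039017545538442
scene 389 132
top 71 179
8.95 [0.5115 0.27   0.1583] w 0.608 F [0.27 0.48 0.44] cm: [0.03 0.1  5.83]
tilt fix rotvec [ 0.0005  0.0003 -0.    ] tool x [ 0.966  0.26  -0.   ]
```

View pics/e1.png

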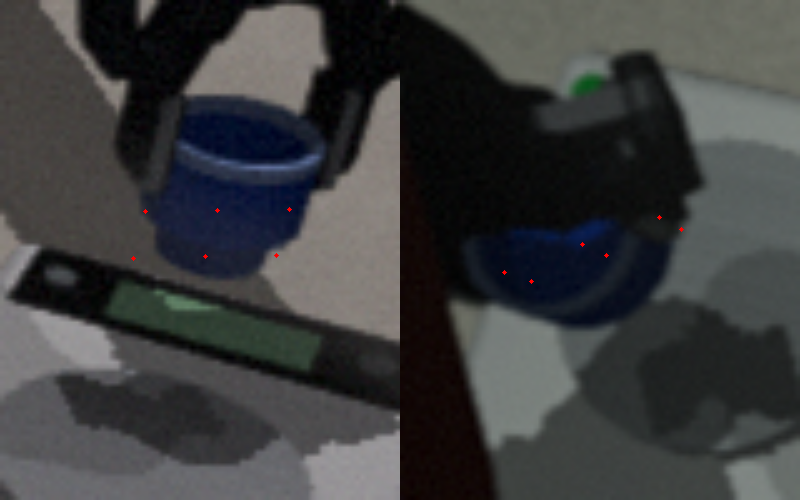

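The foot lines up with the TCP dots over the pan. Lowering.

Request:
play_rows([
  {"dx":0,"dy":0.1,"dz":1.5,"rx":0,"ry":0,"rz":0,"claw":0.6},
  {"dx":0,"dy":0.1,"dz":3,"rx":0,"ry":0,"rz":0,"claw":0.6},
  {"dx":0,"dy":0.1,"dz":4.5,"rx":0,"ry":0,"rz":0,"claw":0.6},
  {"dx":0,"dy":0.1,"dz":6,"rx":0,"ry":0,"rz":0,"claw":0.6},
  {"dx":0,"dy":0.1,"dz":6.5,"rx":0,"ry":0,"rz":0,"claw":0.6},
])

```text
time: 9.45
tool_pos: [0.5099, 0.2678, 0.0899]
tool_rot: [0.001, 0.991, 0.131, -0.003]
contact_force: [-0.7, 0.2, -0.9]
gripper_width: 0.604
```

```bash
python3 look.py e2;python3 go.py 0.512 0.269 0.068
```

```text
[0.50994748 0.26780767 0.08987897] 0.6043460411756455
scene 378 163
top 90 186
9.55 [0.5108 0.2683 0.0915] w 0.608 F [ 0.06 -0.21  0.01] cm: [ 0.15 -0.03  2.35]
tilt fix rotvec [ 0.0007  0.0033 -0.    ] tool x [ 0.966  0.26  -0.003]
```

View pics/e2.png

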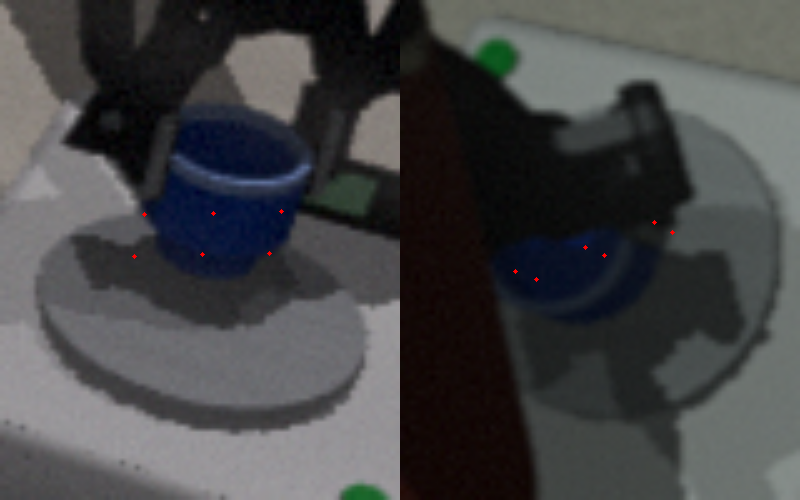

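The pan ellipse centre is about (202,310), and the foot at about (205,260) should come down onto it. Continuing slowly.

Request:
play_rows([
  {"dx":0.1,"dy":0,"dz":0.5,"rx":0,"ry":0.003,"rz":0,"claw":0.6},
  {"dx":0.1,"dy":0,"dz":1,"rx":0,"ry":0.003,"rz":0,"claw":0.6},
  {"dx":0.1,"dy":0,"dz":1.5,"rx":0,"ry":0.003,"rz":0,"claw":0.6},
  {"dx":0.1,"dy":0,"dz":1.7,"rx":0,"ry":0.003,"rz":0,"claw":0.6},
  {"dx":0.1,"dy":0,"dz":1.7,"rx":0,"ry":0.003,"rz":0,"claw":0.6},
])

```text
time: 10.05
tool_pos: [0.5114, 0.2685, 0.0741]
tool_rot: [0.0, 0.991, 0.131, -0.0]
contact_force: [0.6, 0.3, -0.2]
gripper_width: 0.606
```

```bash
python3 go.py 0.512 0.269 0.068
```

```text
10.05 [0.5114 0.2685 0.0741] w 0.606 F [ 0.65  0.32 -0.16] cm: [ 0.07 -0.03  0.61]
tilt fix rotvec [ 0.0008  0.0009 -0.    ] tool x [ 0.966  0.26  -0.001]
```

Request:
play_rows([
  {"dx":0,"dy":0,"dz":0.15,"rx":0,"ry":0,"rz":0,"claw":0.6},
  {"dx":0,"dy":0,"dz":0.3,"rx":0,"ry":0,"rz":0,"claw":0.6},
  {"dx":0,"dy":0,"dz":0.4,"rx":0,"ry":0,"rz":0,"claw":0.6},
  {"dx":0,"dy":0,"dz":0.4,"rx":0,"ry":0,"rz":0,"claw":0.6},
])

```text
time: 10.45
tool_pos: [0.5113, 0.2685, 0.0699]
tool_rot: [0.001, 0.991, 0.131, -0.001]
contact_force: [-0.0, -1.6, -0.9]
gripper_width: 0.608
```

```bash
python3 go.py 0.512 0.269 0.068
```

```text
10.45 [0.5113 0.2685 0.0699] w 0.608 F [-0.   -1.62 -0.88] cm: [ 0.08 -0.03  0.19]
tilt fix rotvec [ 0.0009  0.0012 -0.    ] tool x [ 0.966  0.26  -0.001]
```

Request:
play_rows([
  {"dx":0,"dy":0,"dz":0.1,"rx":0,"ry":0,"rz":0,"claw":0.6},
  {"dx":0,"dy":0,"dz":0.1,"rx":0,"ry":0,"rz":0,"claw":0.6},
  {"dx":0,"dy":0,"dz":0.1,"rx":0,"ry":0,"rz":0,"claw":0.6},
])

```text
time: 10.75
tool_pos: [0.5113, 0.2685, 0.0689]
tool_rot: [0.001, 0.991, 0.131, -0.001]
contact_force: [0.1, 0.1, -1.7]
gripper_width: 0.61
```

```bash
python3 look.py e3; python3 go.py 0.512 0.269 0.068
```

```text
[0.51130597 0.26849246 0.06891319] 0.6099612435982056
scene 376 172
top 94 187
10.85 [0.5114 0.2685 0.069 ] w 0.604 F [ 0.16 -0.21 -1.  ] cm: [ 0.07 -0.03  0.1 ]
tilt fix rotvec [ 0.0008  0.001  -0.    ] tool x [ 0.966  0.26  -0.001]
```

View pics/e3.png

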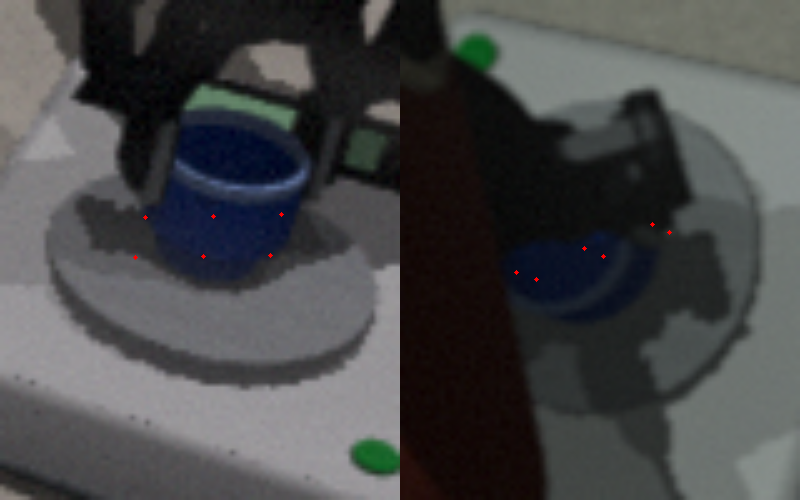

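The foot is close to the pan and roughly centred: (204,262) against a pan centre of (211,267). Continuing in 1 mm steps until contact.

Request:
play_rows([
  {"dx":0.05,"dy":0,"dz":0.1,"rx":0,"ry":0,"rz":0,"claw":0.6},
  {"dx":0.05,"dy":0,"dz":0.1,"rx":0,"ry":0,"rz":0,"claw":0.6},
  {"dx":0.05,"dy":0,"dz":0.1,"rx":0,"ry":0,"rz":0,"claw":0.6},
])

```text
time: 11.15
tool_pos: [0.512, 0.2687, 0.0682]
tool_rot: [0.0, 0.991, 0.131, -0.0]
contact_force: [-0.6, 0.2, 1.0]
gripper_width: 0.602
```

Request:
play_rows([
  {"dx":0,"dy":0,"dz":0.1,"rx":0,"ry":0,"rz":0,"claw":0.6},
  {"dx":0,"dy":0,"dz":0.1,"rx":0,"ry":0,"rz":0,"claw":0.6},
  {"dx":0,"dy":0,"dz":0.1,"rx":0,"ry":0,"rz":0,"claw":0.6},
])

```text
time: 11.45
tool_pos: [0.5122, 0.2688, 0.0682]
tool_rot: [0.0, 0.991, 0.131, -0.0]
contact_force: [-1.5, -1.3, 5.5]
gripper_width: 0.608
```

Contact: z has stopped at 0.068 with Fz 5.5 N, as predicted. Opening gradually.

Request:
play_rows([
  {"dx":0,"dy":0,"dz":-0.05,"rx":0,"ry":0,"rz":0,"claw":0.38},
  {"dx":0,"dy":0,"dz":-0.05,"rx":0,"ry":0,"rz":0,"claw":0.3},
  {"dx":0,"dy":0,"dz":-0.05,"rx":0,"ry":0,"rz":0,"claw":0.15},
  {"dx":0,"dy":0,"dz":-0.05,"rx":0,"ry":0,"rz":0,"claw":0},
  {"dx":0,"dy":0,"dz":-0.05,"rx":0,"ry":0,"rz":0,"claw":0},
])

```text
time: 11.95
tool_pos: [0.5122, 0.2687, 0.0685]
tool_rot: [0.0, 0.991, 0.131, -0.0]
contact_force: [-0.4, 1.5, 0.1]
gripper_width: 1.001
```

```bash
python3 look.py e4; python3 go.py 0.512 0.269 0.2
```

```text
[0.51217058 0.26874789 0.06853643] 1.0007650942568727
scene 376 173
top 94 187
12.05 [0.5122 0.2687 0.0686] w 0.999 F [ 0.12 -0.03  0.35] cm: [ -0.02  -0.02 -13.14]
tilt fix rotvec [ 0.0008  0.0006 -0.    ] tool x [ 0.966  0.26  -0.001]
```

View pics/e4.png

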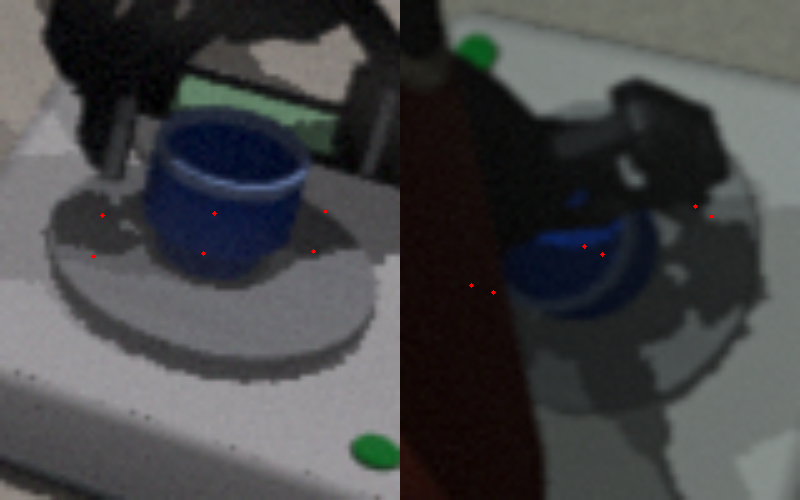

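The pot is standing and the pads are clear on both sides. Rising straight up.

Request:
play_rows([
  {"dx":0,"dy":0,"dz":-1,"rx":0,"ry":0,"rz":0,"claw":0},
  {"dx":0,"dy":0,"dz":-2.5,"rx":0,"ry":0,"rz":0,"claw":0},
  {"dx":0,"dy":0,"dz":-4.5,"rx":0,"ry":0,"rz":0,"claw":0},
  {"dx":0,"dy":0,"dz":-7,"rx":0,"ry":0,"rz":0,"claw":0},
  {"dx":0,"dy":0,"dz":-10,"rx":0,"ry":0,"rz":0,"claw":0},
])

```text
time: 12.55
tool_pos: [0.512, 0.2688, 0.1703]
tool_rot: [0.0, 0.991, 0.131, -0.0]
contact_force: [-0.3, -0.1, 0.4]
gripper_width: 0.999
```

Request:
play_rows([
  {"dx":-3,"dy":3,"dz":-3,"rx":0,"ry":0,"rz":0,"claw":0},
  {"dx":-5,"dy":7,"dz":-6,"rx":0,"ry":0,"rz":0,"claw":0},
  {"dx":-7,"dy":11,"dz":-8,"rx":0,"ry":0,"rz":0,"claw":0},
  {"dx":-9,"dy":15,"dz":-8,"rx":0,"ry":0,"rz":0,"claw":0},
  {"dx":-9,"dy":16,"dz":-8,"rx":0,"ry":0,"rz":0,"claw":0},
])

```text
time: 13.05
tool_pos: [0.4668, 0.0877, 0.2542]
tool_rot: [0.001, 0.992, 0.129, 0.003]
contact_force: [0.0, 1.0, 1.3]
gripper_width: 0.999
```

```bash
python3 - <<'E'
from fit import *
from plant import grab_frame,monitor
t=grab_frame('top');s=grab_frame('scene')
cv2.imwrite('pics/topF.png',t);cv2.imwrite('pics/sceneF.png',s)
for n,im,z in(('top',t,.118),('scene',s,.118)):
    c=proj(n,[.512,.269,z])[0]; box=(int(c[0]-25),int(c[1]-22),50,44 if n=='top' else 34)
    m,px=rim(n,im,box,z,'blue'); print(n,len(px),robust(n,px,z))
for n,im,box in(('top',t,(390,195,60,55)),('scene',s,(142,165,40,30))):
    m,px=rim(n,im,box,.08,'blue'); print('next',n,len(px),robust(n,px,.08))
    # orange before/after
    o=cv2.imread(f'pics/{n}0.png')
    for q in(o,im):
        h=cv2.cvtColor(q,cv2.COLOR_BGR2HSV); mm=cv2.inRange(h,(5,120,60),(20,255,255)); x,y=(290,215) if n=='top' else (225,172)
        ys,xs=np.nonzero(mm[y:y+55,x:x+55]); print('orange',n,len(xs),xs.mean()+x,ys.mean()+y)
a=monitor.state();print(a['time'],a['tool_pos'])
cv2.imwrite('pics/F.png',np.hstack([t,s])[:, :])
im=np.hstack([cv2.resize(t[150:330,60:260],None,fx=2,fy=2),cv2.resize(s[130:310,330:530],None,fx=2,fy=2)]);cv2.imwrite('pics/F2.png',im)
E
```

```text
top 119 (array([0.50914309, 0.26944197]), np.float64(0.023410318830882404), 110)
scene 117 (array([0.51245307, 0.26905455]), np.float64(0.025599907185480584), 116)
next top 469 (array([ 0.48736777, -0.26087715]), np.float64(0.024367897431329225), 212)
orange top 428 318.25 241.3341121495327
orange top 557 317.88868940754037 241.34829443447038
next scene 70 (array([ 0.48856374, -0.26078009]), np.float64(0.025405767714226302), 70)
orange scene 743 245.7658142664872 199.0807537012113
orange scene 770 246.14155844155843 199.3961038961039
13.15 [0.46713177 0.08975749 0.25229059]
```

View pics/F2.png

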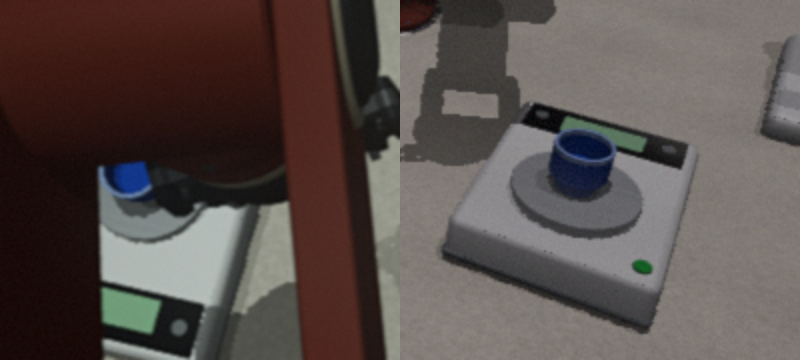

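View pics/sceneF.png

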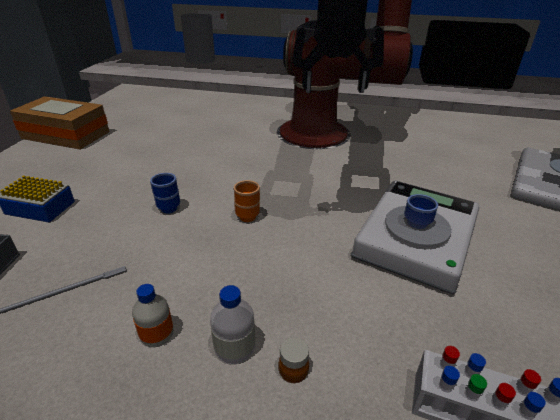

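The pot stands upright in the middle of the pan at (421,210), and the lower blue pots and the orange stack haven't moved. I'll let the arm settle and then hand in.

Request:
play_rows([
  {"dx":0,"dy":0,"dz":0,"rx":0,"ry":0,"rz":0,"claw":0},
  {"dx":0,"dy":0,"dz":0,"rx":0,"ry":0,"rz":0,"claw":0},
  {"dx":0,"dy":0,"dz":0,"rx":0,"ry":0,"rz":0,"claw":0},
])

```text
time: 13.45
tool_pos: [0.4671, 0.0908, 0.2521]
tool_rot: [0.0, 0.991, 0.13, 0.001]
contact_force: [-0.7, -0.1, -0.3]
gripper_width: 0.998
```

```bash
python3 -c "
from plant import ticket; print(ticket.job_done())"
```

```text
the job is handed in; nothing more can be done
None
```

I lifted only the top blue pot off the stack and lowered it onto the balance pan until it touched (about 5.5 N). I then released it, moved the arm clear and handed the job in at about 13.5 s.

**Final checks:**
- **Placed pot:** it stands upright with its rim centred near (0.512, 0.269). The pan centre measured (0.511, 0.269) in the top view and (0.516, 0.270) in the scene view, so it is within about 5 mm of centre.
- **Second blue pot:** its rim is at (0.487 to 0.489, −0.261), within about 1 mm of where the stack was.
- **Orange stack:** it moved less than 0.5 px between the first and last pictures.

**Disagreements:**
- **Fingertip height:** in the pictures the fingertips sat about 27 mm above the reported TCP (tool tip) at pot width. Only about 8 mm of that was expected from the pads' swing. A partial close at TCP z = 0.09 met nothing, so I set the grasp height from the images.
- **Pan position:** the two cameras differed by about 5 mm in x.
- **Last top view:** the arm partly hid the pot, so the scene view is the more reliable final check.

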